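Find a kiln post's blind socket on the gauge pin, then hold it socket-up

TASK

The square kiln post lying loose on the bench has a blind socket in just one of its two ends. Find that end by feel, by trying the post on the level pin of the bench gauge: slide the socket fully home over the pin until the end of the post meets the pin's collar, and draw it off again. Then turn the post so that it is upright with the socket facing up, ready for a kiln pin to be dropped in, hold it still about 20 cm above the bench and finish while still holding it; leave the other kiln props and the cones where they stand.

Things in the scene. Friction and masses are not known exactly. Their poses are not given: they have to be found in the camera images.
- post_mid (a point): Centre of the kiln post: loose buff ceramic, 36 x 36 mm, 72 mm long, 0.12 to 0.24 kg, lying on its side at the start, pointing any way. x runs along its length. One end only, +x or -x (not told: feel it out on the gauge), has a round blind socket in its middle, 19 mm across, 32 mm deep; the other is flat and closed. In the rules the post's own z axis points out of the socket.
- pin_tip (a point): Centre of the free end of the gauge's level steel pin (14 mm across, 26 mm long, tip chamfered). x points level along the pin from the tip to its collar: a post is pushed on along +x; z is up. With the socket fully home, the post's end at the collar, the post's centre is on the pin's axis, 10 mm short of the tip (at x = -10 mm); a closed end stops at the tip, the centre 36 mm short of it.
- gauge: The socket gauge, fixed to the bench: grey bracket 46 mm wide, 97 mm high, its pin 70 mm above the bench on the -x side; collar 32 mm across at the pin's root; base plate 84 mm wide, 10 mm thick, ending under the tip. Origin on the bench below the collar's front. In front of it the bench is clear but for the post (x 0.37 to 0.55, y 0.12 to 0.38); right of that stand tile stacks 63 mm high.
- tube_prop: A bystander: round hollow kiln prop, 42 mm across, 75 mm tall, standing loose; origin at the centre of its underside.
- tri_prop: A bystander: solid three-sided kiln prop, 45 mm along each side, 50 mm tall, standing loose; origin at the centre of its underside.
- cones: A bystander: three thin pyrometric cones in a clay bar, 92 mm long, 28 mm wide and 63 mm tall, standing loose; origin at the centre of its underside.

How it is judged:
By the outcome, as a careful person would: the job done as asked, in the order asked, and still so for the second after the job is handed in, while the arm keeps its last pose, push and grip.
It also fails if it takes over 64 s, if anything falls off the work surface, if the arm or the gripper's body presses on something with over 40 N, if the wrist force passes 120 N, or if a joint passes its speed limit or range.

ROBOT

A 6-joint arm with a two-finger parallel gripper is mounted at the origin on a cart in front of the work surface, level with it; the furniture and walls round the work are solid. World frame = base frame: x ahead of the robot, y to its left, z up, the work surface at z = 0. Lengths are in m, angles in rad, forces in N, time in s.
With the tool pointing down it reaches from about 0.325 to 0.9 m from the base axis. Payload 6.1 kg.
Tool frame: the origin (TCP) lies at the very end of the fingers, on their centre line; the grasp point (between the pads) lies 19 mm behind it; y points along the fingers, x is the direction in which the jaws open and shut, and the axes are right-handed (so a half turn about y gives the same grasp; the last joint's range is limited). The gripper opens to 85 mm and grips with 20 to 120 N. Pads are 22 mm wide; open, the fingers measure 114 mm over their backs; the gripper's body (76 mm by 85 mm) begins 54 mm behind the grasp point. The pads swing forward as they close: fully open they stand 13 mm farther back than shut.
Start: joints at [-1.257, 0.22, 1.526, -0, 1.395, -0.126], TCP at [0.266, -0.566, 0.231] pointing down, gripper open.
Joint ranges: [-2.98, 2.98], [-0.91, 2.08], [0.09, 2.57], [-1.24, 4.39], [0.2, 2.65], [-2.68, 2.68]. Speed limits (rad/s): [2.57, 2.57, 3.01, 3.14, 3.14, 3.14].

INTERFACE

Orientations are given as [roll, pitch, yaw] about the fixed x, y, z axes, in that order (R = Rz(yaw) Ry(pitch) Rx(roll)).
In Python, from workcell import read_state, capture, camera_model, job_done gives the robot as it stands. The module is installed in compiled form; this text tells all that it offers.
- The arm moves only by the shell command python3 -m pendant 'ROWS' [OPENING]. ROWS is JSON, a list of rows, each a list of 2 entries, a list of its own where there are three numbers: the shift along the tool's x, y, z in m, then the turn, a rotation vector about the tool's x, y, z in rad. A call has 1 to 5 rows; each row shifts and turns the commanded pose from where the row before left it, along the tool's axes as they then stand; what a row does not reach is not made up. A row lasts 1/12 s, in which the tool goes at most 41.7 mm and 7.16 degrees, less where a joint would pass 70% of its speed; a pose out of reach is approached as far as the arm can. A call with a gripper value outside its range is refused whole. OPENING is the opening, from 0 (shut) to 1 (fully open), set as the call begins (- or left out, the last holds). The fingers move at their own pace and stop on an object; the grip force is fixed at half the most. Time passes only in rows, so rows that do not move let the fingers close. It gives the time, the measured TCP pose, the force and the opening at its end, in the units of the state.
- read_state(): the state, without advancing time (a new reading comes with each control period).
- capture(name): name is "scene" or "top"; returns the picture (420x560x3 uint8, red, green, blue); there is no depth.
- camera_model(name): a dict with "mtx" (3x3 intrinsics, pixels), "R" (3x3) and "t" (3): a world point X has camera coordinates R X + t. Camera axes: x right, y down, z forward; pixel columns grow to the right and rows downward; lengths in m; the calibration is good to about 2 mm. A picture is of the moment at which its call begins. camera_model takes no time and is no camera call.
- job_done(): hands the job in, once; it reports no verdict.
The state is a dict: "time_s": time; "joint_pos": joint angles; "qvel": joint speeds; "tau": joint torques, N m; "tool_pos": TCP position; "eef_rot": TCP orientation; "wrist_force": force on the tool from outside, world axes, zero at the start; "torque": the same for the moment, N m; "opening": finger opening in m.
Only numpy, scipy, OpenCV 4.12 (cv2) and the standard library are available. Lean on these libraries where they do the work, as an engineer would, in place of code of your own. Each camera call takes 0.05 s, during which the arm holds its last target.

## Working session

There is one attempt and no reset: what is moved stays moved. The work goes in short steps, Python scripts to look and compute and a shell command to move; the robot and the scene stay as the last step left them, time stands still between calls to the robot, and variables do not carry over. Pictures are saved under pics/ and viewed, and the job is handed in when it is done.

```bash
mkdir -p pics; python3 - <<'E'
from workcell import *
import cv2,numpy as np
print(read_state())
for n in("scene","top"):
    im=capture(n);cv2.imwrite(f"pics/{n}0.png",im[:,:,::-1])
    m=camera_model(n);print(n,m, "campos",-m["R"].T@m["t"])
E
```

```text
{'time_s': 0.0, 'joint_pos': array([-1.25711149e+00,  2.21223660e-01,  1.52759504e+00, -8.10394017e-06,
        1.39469704e+00, -1.26047771e-01]), 'qvel': array([-0.00017126,  0.00034543,  0.00057379, -0.0012942 ,  0.00038481,
        0.00018275]), 'tau': array([-1.69446732e-03, -4.96900892e+01, -3.89394093e+01, -2.39364945e-04,
        1.09369081e-02,  7.11130355e-06]), 'tool_pos': array([ 0.26589923, -0.56495839,  0.23020927]), 'eef_rot': array([-1.57056248,  0.00190883, -1.13106207]), 'wrist_force': array([-0.00928868, -0.40050886,  0.63661685]), 'torque': array([-0.02387337,  0.02674617, -0.01097833]), 'opening': 0.08566959159405999}
scene {'mtx': array([[524.82990387,   0.        , 275.0418457 ],
       [  0.        , 524.82990387, 209.46102575],
       [  0.        ,   0.        ,   1.        ]]), 'R': array([[-0.70012134, -0.7138857 , -0.01404693],
       [-0.51415543,  0.51769773, -0.68383716],
       [ 0.49545363, -0.47154668, -0.72949943]]), 't': array([0.57112045, 0.18920713, 1.09473728])} campos [-0.04525607  0.82598235  0.93601958]
top {'mtx': array([[401.81674254,   0.        , 278.69051725],
       [  0.        , 401.81674254, 213.93176224],
       [  0.        ,   0.        ,   1.        ]]), 'R': array([[-0.05615607, -0.99842145,  0.00104624],
       [-0.97087741,  0.05436235, -0.23332764],
       [ 0.23290244, -0.01411853, -0.97239761]]), 't': array([0.29306455, 0.53727391, 0.78736178])} campos [0.35470597 0.27451085 0.89068296]
```

View pics/scene0.png

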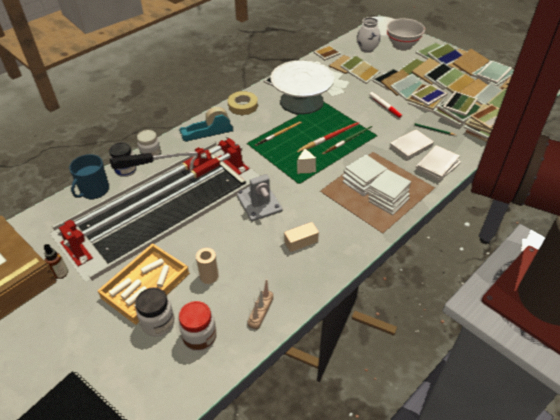

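View pics/top0.png

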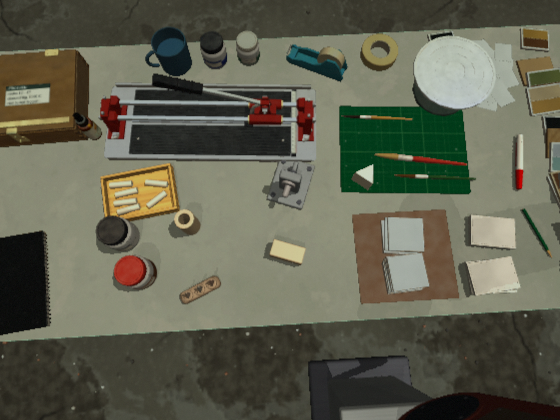

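The top view shows the post near (287,252) and the gauge near (291,183), with its pin pointing down toward the robot. The tube is at (184,222) and the cones at (200,290). I'll zoom in next.

```bash
python3 - <<'E'
import cv2,numpy as np
a=cv2.imread("pics/top0.png")[150:275,240:340];b=cv2.imread("pics/scene0.png")[165:260,225:330]
cv2.imwrite("pics/z1.png",np.hstack([cv2.resize(a,None,fx=4.5,fy=4.5,interpolation=3)[:560,:390],cv2.resize(b[:, :68],(400,560),interpolation=3)]))
cv2.imwrite("pics/z2.png",cv2.resize(a,None,fx=4.8,fy=4.8,interpolation=2))
cv2.imwrite("pics/z3.png",cv2.resize(b,None,fx=6,fy=6,interpolation=2))
# post masks
for n in("top","scene"):
    im=cv2.imread(f"pics/{n}0.png");h=cv2.cvtColor(im,cv2.COLOR_BGR2HSV)
    x,y=(287,252) if n=="top" else (300,235)
    print(n,h[y-5:y+6:5,x-10:x+11:10].tolist(), h[y+25,x].tolist())
E
```

```text
top [[[24, 73, 204], [25, 71, 205], [26, 69, 204]], [[25, 73, 205], [26, 70, 204], [26, 69, 203]], [[19, 100, 84], [26, 71, 205], [26, 70, 204]]] [33, 40, 135]
scene [[[21, 66, 242], [22, 66, 245], [22, 64, 246]], [[22, 63, 245], [22, 63, 246], [18, 85, 196]], [[19, 75, 239], [17, 95, 118], [18, 99, 111]]] [25, 36, 185]
```

View pics/z2.png

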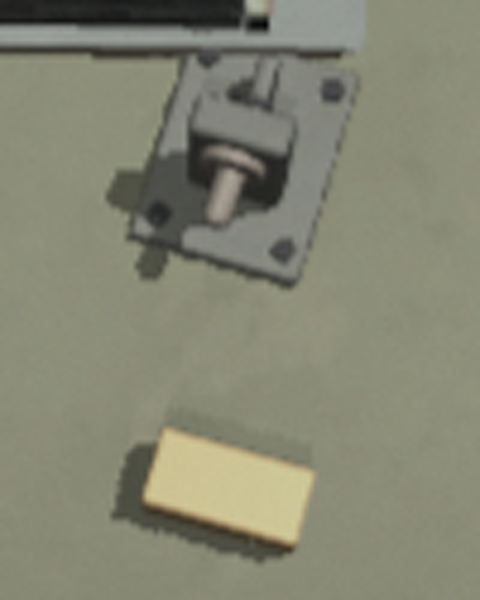

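View pics/z3.png

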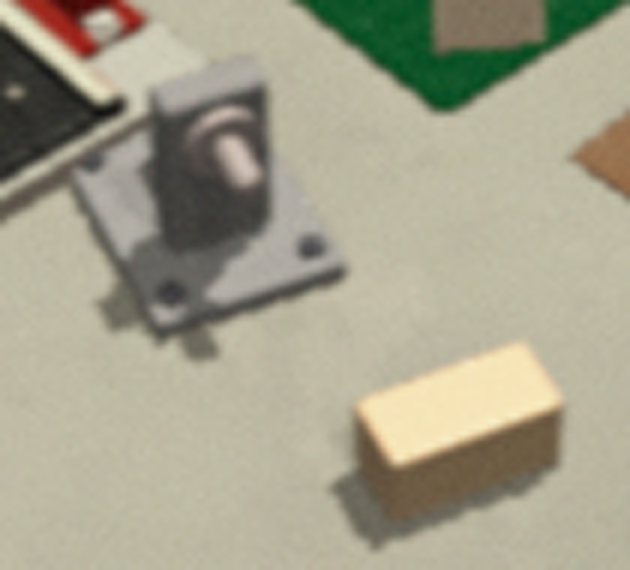

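```bash
cat > h.py <<'E'
import cv2,numpy as np
from workcell import *
def ray(n,uv,z):
    m=camera_model(n);K,R,t=m["mtx"],m["R"],m["t"]
    d=R.T@np.linalg.solve(K,[uv[0],uv[1],1]);c=-R.T@t
    return c+d*(z-c[2])/d[2]
def tri(uv1,uv2):
    A=[];b=[]
    for n,uv in(("top",uv1),("scene",uv2)):
        m=camera_model(n);P=m["mtx"]@np.c_[m["R"],m["t"]]
        for r in(0,1):
            q=uv[r]*P[2]-P[r];A.append(q[:3]);b.append(-q[3])
    x,res,_,_=np.linalg.lstsq(np.array(A),np.array(b),rcond=None);return x,res
def proj(n,X):
    m=camera_model(n);p=m["mtx"]@(m["R"]@np.asarray(X)+m["t"]);return p[:2]/p[2]
E
python3 - <<'E'
from h import *
for n,roi,v in(("top",(255,230,325,275),150),("scene",(270,215,330,255),225)):
    im=cv2.imread(f"pics/{n}0.png");h=cv2.cvtColor(im,cv2.COLOR_BGR2HSV)
    m=((h[:,:,2]>v)&(h[:,:,1]>50)).astype(np.uint8);k=np.zeros_like(m);x0,y0,x1,y1=roi;k[y0:y1,x0:x1]=m[y0:y1,x0:x1]
    c=max(cv2.findContours(k,0,2)[0],key=cv2.contourArea)
    q=cv2.approxPolyDP(c,4,True)[:,0]
    mm=cv2.moments(k,True);cen=(mm['m10']/mm['m00'],mm['m01']/mm['m00'])
    W=np.array([ray(n,p,.036)[:2] for p in q]);print(n,q.tolist(),W.round(4).tolist(),ray(n,cen,.036).round(4),mm['m00'])
    ys,xs=np.nonzero(k);P=np.array([ray(n,p,.036)[:2] for p in zip(xs,ys)]).astype(np.float32)
    print(cv2.minAreaRect(P*1000))
t=lambda u,v:(240+u/4.8-.4,150+v/4.8-.4)
s=lambda u,v:(225+u/6-.4,165+v/6-.4)
print("tip tri",tri(t(214,219),s(248,180)))
print("tip top",ray("top",t(214,219),.07),ray("scene",s(248,180),.07))
print("root",ray("top",t(236,165),.07),ray("scene",s(222,140),.07), tri(t(236,165),s(222,140)))
for p in((130,236),(295,284),(357,75)):print("base t",ray("top",t(*p),.01))
for p in((165,325),(343,268),(75,175)):print("base s",ray("scene",s(*p),.01))
E
```

```text
top [[274, 239], [271, 254], [302, 262], [305, 248]] [[0.5045, 0.2753], [0.4724, 0.2834], [0.4517, 0.2185], [0.4813, 0.21]] [0.4774 0.2476 0.036 ] 544.0
((477.5257263183594, 247.556640625), (72.0305404663086, 34.92306137084961), 70.44438171386719)
scene [[317, 230], [311, 222], [285, 233], [292, 241]] [[0.4531, 0.2219], [0.4792, 0.2136], [0.4981, 0.2793], [0.4706, 0.2849]] [0.4754 0.2507 0.036 ] 349.0
((475.4552307128906, 250.1273193359375), (70.09940338134766, 33.45225143432617), 70.72151947021484)
tip tri (array([0.59106511, 0.2486379 , 0.07098743]), array([0.00161315]))
tip top [0.59141815 0.24865091 0.07      ] [0.59174698 0.24795928 0.07      ]
root [0.61584985 0.23737868 0.07      ] [0.61495282 0.23985983 0.07      ] (array([0.61729949, 0.23746005, 0.06660436]), array([0.04649267]))
base t [0.60258431 0.28699953 0.01      ]
base t [0.5748053  0.21055321 0.01      ]
base t [0.67717138 0.17340089 0.01      ]
base s [0.60075115 0.28717212 0.01      ]
base s [0.5725842  0.21548941 0.01      ]
base s [0.6890403  0.25651029 0.01      ]
```

Measurements agree across both views. The post's centre is near (0.4765, 0.249), its long axis at 70.5°, and its measured size matches. The pin tip is near (0.590, 0.2485, 0.07), and the pin axis points at about -20°. I'll move over the post now.

```bash
R='[[[-0.031,0,0.0256],[0,0,0]],[[-0.031,0,0.0256],[0,0,0]]]'; python3 -m pendant '[[[-0.031,0,0.0256],[0,0,0]],[[-0.031,0,0.0256],[0,0,0]],[[-0.031,0,0.0256],[0,0,0]],[[-0.031,0,0.0256],[0,0,0]],[[-0.031,0,0.0256],[0,0,0]]]' 1
python3 -c "
from workcell import *
s=read_state();print(s['joint_pos'],s['tool_pos'],s['eef_rot'])"
```

```text
time_s: 0.52
tool_pos: [0.3158, -0.3687, 0.2306]
eef_rot: [-1.571, 0.001, -1.132]
wrist_force: [-0.1, 0.1, 0.4]
opening: 0.0855
[-1.02532555e+00 -1.17809618e-01  1.87951446e+00  1.73558796e-04
  1.38100307e+00  1.06254591e-01] [ 0.31578651 -0.36872793  0.23057257] [-1.57074516e+00  1.12704343e-03 -1.13161295e+00]
```

```bash
python3 -m pendant '[[[-0.031,0,0.0256],[0,0,0]],[[-0.031,0,0.0256],[0,0,0]],[[-0.031,0,0.0256],[0,0,0]],[[-0.031,0,0.0256],[0,0,0]],[[-0.031,0,0.0256],[0,0,0]]]'
python3 -m pendant '[[[-0.031,0,0.0256],[0,0,0]],[[-0.031,0,0.0256],[0,0,0]],[[-0.031,0,0.0256],[0,0,0]],[[-0.031,0,0.0256],[0,0,0]],[[-0.031,0,0.0256],[0,0,0]]]'
python3 -m pendant '[[[-0.031,0,0.0256],[0,0,0]],[[-0.031,0,0.0256],[0,0,0]],[[-0.031,0,0.0256],[0,0,0]],[[-0.031,0,0.0256],[0,0,0]],[[-0.031,0,0.0256],[0,0,0]]]'
python3 -m pendant '[[[0,0,0],[0,-0.12,0]],[[0,0,0],[0,-0.12,0]],[[0,0,0],[0,-0.12,0]],[[0,0,0],[0,-0.12,0]],[[0,0,0],[0,-0.12,0]]]'
python3 -m pendant '[[[0,0,0],[0,-0.12,0]],[[0,0,0],[0,-0.07,0]],[[0,0,0],[0,0,0]]]'
python3 -c "
from workcell import *
s=read_state();print(s['joint_pos'],s['tool_pos'],s['eef_rot'])"
```

```text
time_s: 0.93
tool_pos: [0.3655, -0.1741, 0.231]
eef_rot: [-1.571, 0.0, -1.132]
wrist_force: [0.8, -0.1, 0.2]
opening: 0.0854
time_s: 1.35
tool_pos: [0.4154, 0.0208, 0.2313]
eef_rot: [-1.57, -0.0, -1.131]
wrist_force: [1.1, -0.1, -0.0]
opening: 0.0857
time_s: 1.77
tool_pos: [0.4652, 0.2156, 0.231]
eef_rot: [-1.571, -0.0, -1.13]
wrist_force: [1.1, 0.0, 1.2]
opening: 0.0852
time_s: 2.18
tool_pos: [0.465, 0.2136, 0.2307]
eef_rot: [-1.572, 0.001, -0.525]
wrist_force: [0.4, -0.3, -0.3]
opening: 0.0855
time_s: 2.43
tool_pos: [0.4651, 0.2134, 0.2308]
eef_rot: [-1.571, 0.001, -0.338]
wrist_force: [0.4, -0.5, -0.0]
opening: 0.0856
[ 2.75983878e-01 -5.16632355e-02  1.81725283e+00  4.67062097e-06
  1.37691705e+00  6.14480263e-01] [0.46508567 0.21341042 0.23082712] [-1.57131952e+00  7.49432134e-04 -3.38497483e-01]
```

```bash

python3 -m pendant '[[[-0.0011,0,0.0374],[0,0,0]],[[0,0.036,0],[0,0,0]],[[0,0.036,0],[0,0,0]],[[0,0.036,0],[0,0,0]],[[0,0.036,0],[0,0,0]]]'
python3 - <<'E'
from h import *
a=capture("top")[150:300,200:400];b=capture("scene")[120:270,220:420]
cv2.imwrite("pics/a1.png",cv2.resize(np.hstack([a,b]),None,fx=2,fy=2)[:,:,::-1])
E
python3 -m pendant '[[[0,0.03,0],[0,0,0]],[[0,0.03,0],[0,0,0]],[[0,0.02,0],[0,0,0]],[[0,0.005,0],[0,0,0]],[[0,0,0],[0,0,0]]]'
```

```text
time_s: 2.85
tool_pos: [0.4766, 0.2492, 0.0858]
eef_rot: [-1.571, -0.0, -0.343]
wrist_force: [0.7, 0.9, -0.8]
opening: 0.0856
time_s: 3.37
tool_pos: [0.4767, 0.249, 0.0025]
eef_rot: [-1.572, 0.001, -0.342]
wrist_force: [0.3, -0.1, 0.8]
opening: 0.0856
```

View pics/a1.png

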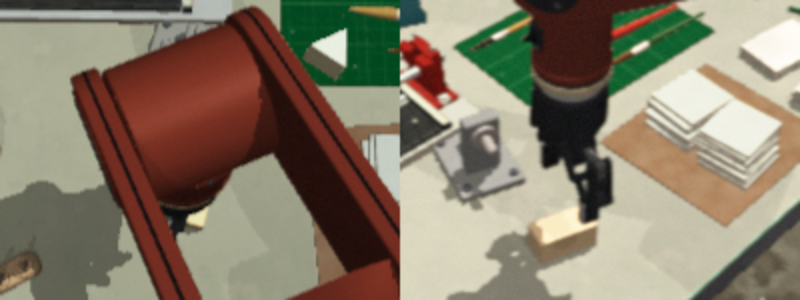

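The scene view shows the fingers straddling the post. I'll close on it.

```bash

python3 -m pendant '[[[0,0,0],[0,0,0]],[[0,0,0],[0,0,0]],[[0,0,0],[0,0,0]],[[0,0,0],[0,0,0]],[[0,0,0],[0,0,0]]]' 0
python3 -m pendant '[[[0,0,0],[0,0,0]],[[0,0,0],[0,0,0]],[[0,0,0],[0,0,0]],[[0,0,0],[0,0,0]],[[0,0,0],[0,0,0]]]' 
```

```text
time_s: 3.78
tool_pos: [0.4783, 0.2496, 0.004]
eef_rot: [-1.569, -0.002, -0.341]
wrist_force: [-1.0, -0.6, 7.9]
opening: 0.0352
time_s: 4.2
tool_pos: [0.4783, 0.2496, 0.004]
eef_rot: [-1.569, -0.002, -0.341]
wrist_force: [-0.3, -0.5, 6.7]
opening: 0.0353
```

```bash

python3 -m pendant '[[[0,-0.02,0],[0,0,0]],[[0,-0.035,0],[0,0,0]],[[0,-0.036,0],[0,-0.12,0]],[[0,-0.035,0],[0,-0.12,0]],[[0,0,0],[0,-0.12,0]]]'
python3 -m pendant '[[[0,0,0],[0,-0.12,0]],[[0,0,0],[0,-0.12,0]],[[0,0,0],[0,-0.12,0]],[[0,0,0],[0,-0.12,0]],[[0,0,0],[0,-0.12,0]]]'
python3 -m pendant '[[[0,0,0],[0,-0.12,0]],[[0,0,0],[0,-0.12,0]],[[0,0,0],[0,-0.12,0]],[[0,0,0],[0,-0.12,0]],[[0,0,0],[0,-0.12,0]]]'
python3 - <<'E'
from h import *
s=read_state();print(s['joint_pos'],s['tool_pos'],s['eef_rot'])
b=capture("scene");cv2.imwrite("pics/a2.png",cv2.resize(b[100:250,220:370],None,fx=4,fy=4)[:,:,::-1])
E
```

```text
time_s: 4.62
tool_pos: [0.4814, 0.2508, 0.1366]
eef_rot: [-1.567, -0.012, 0.025]
wrist_force: [1.9, 0.6, -1.3]
opening: 0.0351
time_s: 5.03
tool_pos: [0.4764, 0.2489, 0.1282]
eef_rot: [-1.571, 0.001, 0.625]
wrist_force: [-0.0, -0.6, -2.6]
opening: 0.0354
time_s: 5.45
tool_pos: [0.4764, 0.2489, 0.1281]
eef_rot: [-1.57, 0.0, 1.225]
wrist_force: [-0.5, 0.0, -2.3]
opening: 0.0353
[ 3.34756783e-01  1.12274535e-01  1.85145623e+00  8.53410819e-06
  1.17864814e+00 -8.90152705e-01] [0.47640684 0.24893966 0.12808723] [-1.57018031e+00  4.88658420e-04  1.22490637e+00]
```

View pics/a2.png

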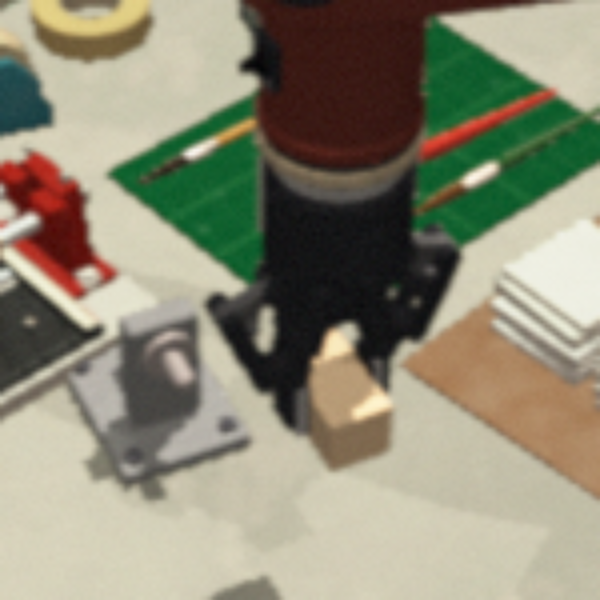

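The post's near end, around (350,430) in the zoomed view, looks plain, so I'll try the other end on the pin first. I'll line up with the pin, short of the tip.

```bash

python3 -m pendant '[[[0.013,-0.0,0],[0,0.0,0]],[[0.013,0.024,0],[0,0,0]],[[0.013,0.024,0],[0,0,0]],[[0,0.024,0],[0,0,0]],[[0,0,-0.02],[0,0,0]]]'
python3 -m pendant '[[[0,0,-0.022],[0,0,0]],[[0,0,0],[0,0,0]]]'
python3 - <<'E'
from h import *
s=read_state();print(s['joint_pos'],s['tool_pos'],s['eef_rot'],s['wrist_force'])
b=capture("scene");cv2.imwrite("pics/a3.png",cv2.resize(b[130:250,220:340],None,fx=5,fy=5,interpolation=2)[:,:,::-1])
b=capture("top");cv2.imwrite("pics/a3t.png",cv2.resize(b[130:250,220:340],None,fx=5,fy=5,interpolation=2)[:,:,::-1])
E
```

```text
time_s: 5.92
tool_pos: [0.5027, 0.2795, 0.05]
eef_rot: [-1.561, 0.007, 1.218]
wrist_force: [-1.9, -0.9, -3.3]
opening: 0.035
time_s: 6.08
tool_pos: [0.5329, 0.2709, 0.0561]
eef_rot: [-1.573, -0.001, 1.214]
wrist_force: [-0.4, -0.6, -0.5]
opening: 0.0351
[ 3.38910148e-01  3.38971029e-01  1.73336866e+00 -9.92155480e-04
  1.06698910e+00 -8.74636115e-01] [0.53292565 0.27089522 0.05611046] [-1.57309114e+00 -7.84095723e-04  1.21402516e+00] [-0.36458715 -0.57687265 -0.53130761]
```

View pics/a3.png

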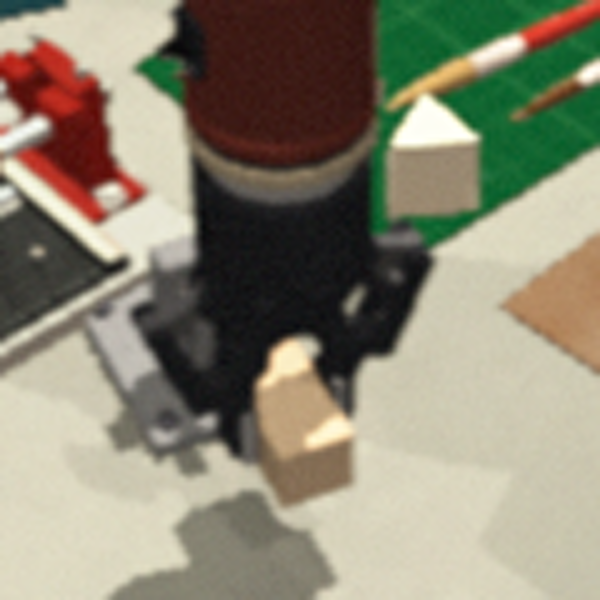

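View pics/a3t.png

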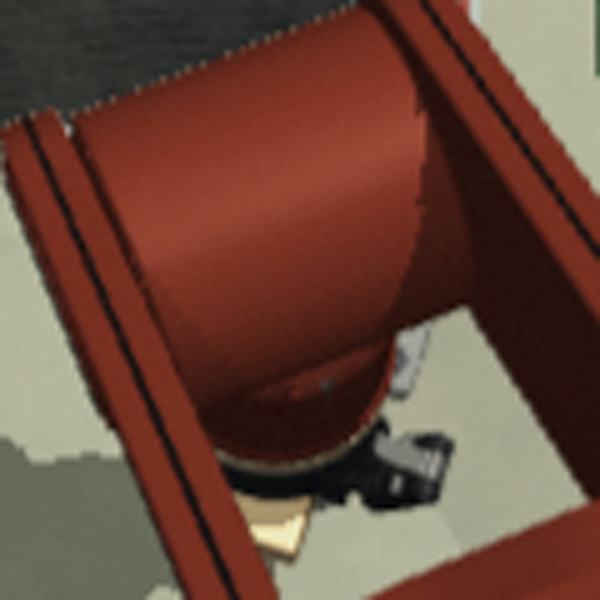

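```bash
python3 - <<'E'
from h import *
s=read_state();T=s['tool_pos'];y=s['eef_rot'][2]
n=np.array([np.cos(y),np.sin(y),0]);d=np.array([np.sin(y),-np.cos(y),0])
C=T+[0,0,.014]
for a in(18,-18):
  for h in(18,-18):
    p=proj("scene",C-d*.036+n*a/1e3+[0,0,h/1e3]);print(a,h,((p-[220,130]+.4)*5).round(0))
tip=np.array([.5905,.2485,.07]);print("rel tip: d,n",(C-tip)@d,(C-tip)@n,"z",C[2]-.07)
E
```

```text
18 18 [284. 460.]
18 -18 [285. 514.]
-18 18 [359. 434.]
-18 -18 [358. 488.]
rel tip: d,n -0.0644136754309435 0.0006610291037386086 z 9.27644714158321e-05
```

```bash
python3 - <<'E'
from h import *
b=capture("scene");cv2.imwrite("pics/a4r.png",b[:,:,::-1]);c=b[195:235,260:300]
im=cv2.resize(c,None,fx=14,fy=14,interpolation=0)[:,:,::-1].copy()
s=read_state();T=s['tool_pos'];y=s['eef_rot'][2]
n=np.array([np.cos(y),np.sin(y),0]);d=np.array([np.sin(y),-np.cos(y),0]);C=T+[0,0,.014]
q=[proj("scene",C-d*.036+n*a/1e3+[0,0,h/1e3]) for a,h in((18,18),(-18,18),(-18,-18),(18,-18))]
cv2.polylines(im,[(((np.array(q)-[260,195]+.5)*14)).astype(int)],True,(255,0,255),1)
cv2.imwrite("pics/a4.png",im)
E
```

```text
(no output)
```

View pics/a4.png

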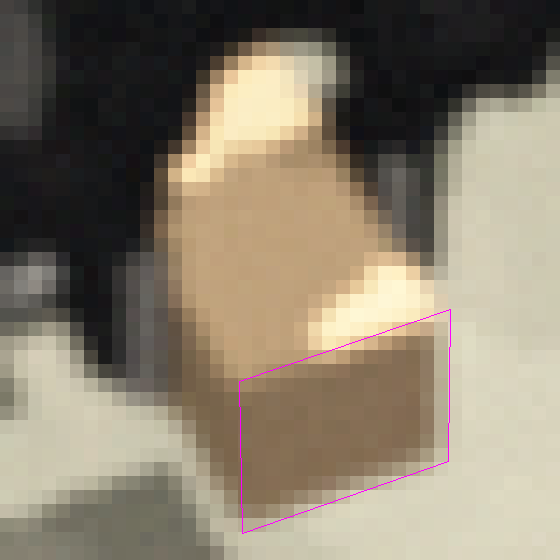

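The post's back face agrees with the prediction to about 1 mm. I'll advance slowly and watch the force.

```bash

python3 -m pendant '[[[-0.0007,0,-0.01],[0,0,0]],[[0,0,-0.01],[0,0,0]],[[0,0,-0.004],[0,0,0]],[[0,0,0],[0,0,0]]]'
python3 -m pendant '[[[0,0,-0.004],[0,0,0]],[[0,0,-0.003],[0,0,0]],[[0,0,0],[0,0,0]]]'
python3 -m pendant '[[[0,0,-0.003],[0,0,0]],[[0,0,-0.003],[0,0,0]],[[0,0,0],[0,0,0]]]'
```

```text
time_s: 6.57
tool_pos: [0.5535, 0.2619, 0.0568]
eef_rot: [-1.572, -0.001, 1.218]
wrist_force: [-0.3, -0.3, -1.9]
opening: 0.0352
time_s: 6.82
tool_pos: [0.5591, 0.2597, 0.0564]
eef_rot: [-1.571, -0.0, 1.219]
wrist_force: [0.5, -0.9, -2.7]
opening: 0.035
time_s: 7.07
tool_pos: [0.5648, 0.2576, 0.0564]
eef_rot: [-1.571, -0.0, 1.219]
wrist_force: [-0.3, 0.6, -2.2]
opening: 0.0353
```

No contact force at 9 mm past where a closed end would stop, so the socket is going over the pin. I'll continue.

```bash

python3 -m pendant '[[[0,0,-0.004],[0,0,0]],[[0,0,-0.004],[0,0,0]],[[0,0,0],[0,0,0]]]'
python3 -m pendant '[[[0,0,-0.003],[0,0,0]],[[0,0,-0.002],[0,0,0]],[[0,0,0],[0,0,0]]]'
python3 -m pendant '[[[0,0,-0.0015],[0,0,0]],[[0,0,0],[0,0,0]]]'
python3 -m pendant '[[[0,0,-0.0015],[0,0,0]],[[0,0,0],[0,0,0]]]'
```

```text
time_s: 7.32
tool_pos: [0.5726, 0.2547, 0.0565]
eef_rot: [-1.572, -0.0, 1.219]
wrist_force: [0.0, 0.1, -2.6]
opening: 0.0353
time_s: 7.57
tool_pos: [0.5769, 0.2532, 0.0564]
eef_rot: [-1.571, -0.0, 1.219]
wrist_force: [0.0, -0.7, -2.0]
opening: 0.0355
time_s: 7.73
tool_pos: [0.578, 0.2528, 0.0563]
eef_rot: [-1.571, -0.0, 1.219]
wrist_force: [-0.2, 0.1, -1.9]
opening: 0.0352
time_s: 7.9
tool_pos: [0.5781, 0.2527, 0.0561]
eef_rot: [-1.568, 0.001, 1.219]
wrist_force: [-4.3, 0.6, 0.4]
opening: 0.0353
```

```bash

python3 -m pendant '[[[0,0,-0.0015],[0,0,0]],[[0,0,0],[0,0,0]]]'
python3 -m pendant '[[[0,0,-0.0015],[0,0,0]],[[0,0,0],[0,0,0]],[[0,0,0],[0,0,0]]]'
python3 - <<'E'
from h import *
b=capture("scene");cv2.imwrite("pics/a5.png",cv2.resize(b[130:250,220:340],None,fx=5,fy=5,interpolation=2)[:,:,::-1])
E
```

```text
time_s: 8.07
tool_pos: [0.5781, 0.2527, 0.0558]
eef_rot: [-1.565, 0.001, 1.219]
wrist_force: [-10.1, 2.8, 3.0]
opening: 0.035
time_s: 8.32
tool_pos: [0.5781, 0.2527, 0.0556]
eef_rot: [-1.563, 0.002, 1.22]
wrist_force: [-13.9, 4.8, 6.1]
opening: 0.0355
```

View pics/a5.png

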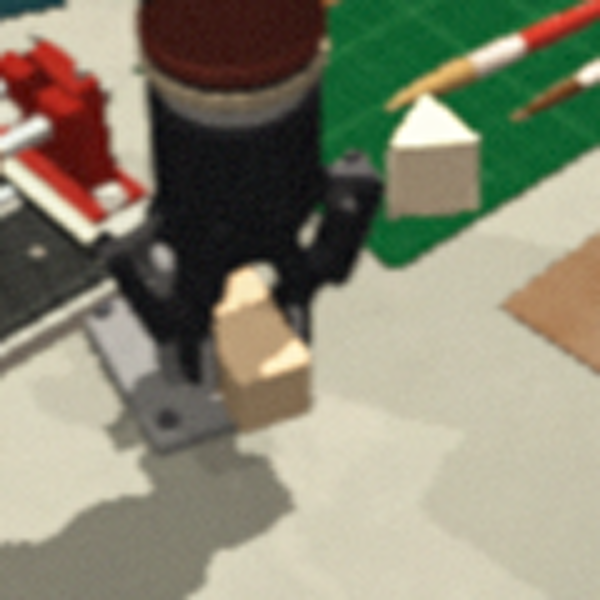

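```bash

python3 -m pendant '[[[0,0,-0.002],[0,0,0]],[[0,0,0],[0,0,0]]]'
python3 -m pendant '[[[0,0,0.007],[0,0,0]],[[0,0,0.008],[0,0,0]],[[0,0,0.008],[0,0,0]],[[0,0,0.01],[0,0,0]],[[0,0,0.01],[0,0,0]]]'
python3 -m pendant '[[[0,0,0.02],[0,0,0]],[[0,0,0.02],[0,0,0]],[[0,0,0],[0,0,0]]]'
python3 -c "
from workcell import *
s=read_state();print(s['joint_pos'],s['tool_pos'],s['eef_rot'])"
```

```text
time_s: 8.53
tool_pos: [0.578, 0.2527, 0.0552]
eef_rot: [-1.559, 0.003, 1.22]
wrist_force: [-20.9, 6.3, 9.0]
opening: 0.0352
time_s: 8.95
tool_pos: [0.543, 0.2655, 0.0564]
eef_rot: [-1.571, -0.0, 1.219]
wrist_force: [0.9, 0.4, -2.1]
opening: 0.0353
time_s: 9.2
tool_pos: [0.502, 0.2801, 0.0555]
eef_rot: [-1.568, 0.002, 1.22]
wrist_force: [0.9, 0.2, -3.6]
opening: 0.0355
[ 3.71261126e-01  2.95147589e-01  1.79089824e+00  1.05531520e-03
  1.05887336e+00 -8.49738709e-01] [0.50196891 0.28010002 0.05552693] [-1.56769132e+00  1.50651245e-03  1.22048369e+00]
```

The post stopped hard at the expected depth, with about 22 N axial force at the collar, and it drew off cleanly. The socket is therefore on the tool's -z end. Next I'll lift and test the tilt.

```bash

python3 -m pendant '[[[0,-0.03,0],[0,0,0]],[[0,-0.035,0],[0,0,0]],[[0,-0.035,0],[0,0,0]],[[0,-0.035,0],[0,0,0]],[[0,-0.03,0],[0,0,0]]]'
python3 -m pendant '[[[0,0,0],[-0.1,0,0]],[[0,0,0],[-0.1,0,0]],[[0,0,0],[-0.1,0,0]],[[0,0,0],[0,0,0]]]'
cat > st.py <<'E'
from workcell import *
s=read_state();print([round(float(v),4) for v in s['joint_pos']],s['tool_pos'].round(4),s['eef_rot'].round(3))
E
python3 st.py
```

```text
time_s: 9.62
tool_pos: [0.5063, 0.2793, 0.2242]
eef_rot: [-1.573, -0.002, 1.219]
wrist_force: [0.8, 0.5, -3.0]
opening: 0.0353
time_s: 9.95
tool_pos: [0.5032, 0.2798, 0.2203]
eef_rot: [-1.873, 0.001, 1.222]
wrist_force: [-0.2, -0.1, -3.5]
opening: 0.0352
[0.5009, -0.0201, 1.8356, -0.2496, 1.136, -0.6368] [0.5032 0.2798 0.2203] [-1.873e+00  1.000e-03  1.222e+00]
```

```bash
cat > kin.py <<'E'
import numpy as np
from scipy.spatial.transform import Rotation as R
from scipy.optimize import least_squares
D=[([-1.2571,.2212,1.5276,0,1.3947,-.126],[.2659,-.565,.2302],[-1.5706,.0019,-1.1311]),
([-1.0253,-.1178,1.8795,0,1.381,.1063],[.3158,-.3687,.2306],[-1.571,.001,-1.1316]),
([.3389,.339,1.7334,-.001,1.067,-.8746],[.5329,.2709,.0561],[-1.573,-.001,1.214]),
([.3713,.2951,1.7909,.001,1.0589,-.8497],[.502,.2801,.0555],[-1.5677,.0015,1.2205]),
([.276,-.0517,1.8173,0,1.3769,.6145],[.4651,.2134,.2308],[-1.5713,.0007,-.3385]),
([.3348,.1123,1.8515,0,1.1786,-.8902],[.4764,.2489,.1281],[-1.5702,.0005,1.2249]),
([.5009,-.0201,1.8356,-.2496,1.136,-.6368],[.5032,.2798,.2203],[-1.873,.001,1.222])]
Y=lambda a:R.from_euler('y',a);Z=lambda a:R.from_euler('z',a)
def fk(q,p,s4=1.,s6=1.):
    a1,h,L2,L3,e,ls,lw,T=p
    # links along local z; last tool along z
    r1=Z(q[0]);r2=r1*Y(q[1]);r3=r2*Y(q[2]);r4=r3*Z(s4*q[3]);r5=r4*Y(q[4]);r6=r5*Z(s6*q[5])
    P=r1.apply([a1,ls,h])+r2.apply([0,0,L2])+r3.apply([e,0,L3])+r4.apply([0,lw,0])+r5.apply([0,0,T])
    # tool y = local z ; tool x = -local x?
    M=r6.as_matrix();x=-M[:,0];y=M[:,2];return P,R.from_matrix(np.c_[x,y,np.cross(x,y)])
def ferr(p,s4,s6):
    return np.ravel([fk(q,p,s4,s6)[0]-t for q,t,_ in D])
if __name__=="__main__":
  for s4 in(1,-1):
   for s6 in(1,-1):
    s=least_squares(ferr,[0,.2,.4,.35,0,.08,0,.2],args=(s4,s6))
    rot=[ (R.from_euler('xyz',e).inv()*fk(q,s.x,s4,s6)[1]).magnitude() for q,_,e in D]
    print(s4,s6,s.x.round(4),abs(s.fun).max().round(4),np.round(rot,3))
E
python3 kin.py
```

```text
1 1 [-0.000e+00  3.110e-01  4.118e-01  5.477e-01  5.250e-02  7.850e-02
  1.000e-04  3.339e-01] 0.0001 [0.    0.    0.    0.    0.    0.    0.001]
1 -1 [-0.000e+00  3.110e-01  4.118e-01  5.477e-01  5.250e-02  7.850e-02
  1.000e-04  3.339e-01] 0.0001 [0.252 0.213 1.749 1.699 1.229 1.78  1.274]
-1 1 [ 0.021  -0.0638  0.3537  0.5388  0.0412 -0.1075  0.1788 -0.081 ] 0.0686 [0.    0.    0.002 0.002 0.    0.    0.5  ]
-1 -1 [ 0.021  -0.0638  0.3537  0.5388  0.0412 -0.1075  0.1788 -0.081 ] 0.0686 [0.252 0.213 1.75  1.698 1.229 1.78  1.543]
```

```bash
cat > plan.py <<'E'
from kin import *
P=[0,.311,.4118,.5477,.0525,.0785,.0001,.3339]
P=least_squares(ferr,P,args=(1,1)).x
lo=np.array([-2.98,-.91,.09,-1.24,.2,-2.68]);hi=np.array([2.98,2.08,2.57,4.39,2.65,2.68]);sp=np.array([2.57,2.57,3.01,3.14,3.14,3.14])
def ik(q0,p,r):
    f=lambda q:np.r_[(fk(q,P)[0]-p)*3,(r.inv()*fk(q,P)[1]).as_rotvec()]
    s=least_squares(f,np.clip(q0,lo+1e-6,hi-1e-6),bounds=(lo,hi));return s.x,np.abs(s.fun).max()
def down(b): # fingers down, -z bearing b
    x=np.array([-np.sin(b),np.cos(b),0]);y=np.array([0,0,-1.]);return R.from_matrix(np.c_[x,y,np.cross(x,y)])
if __name__=="__main__":
    q0=np.array([.5009,-.0201,1.8356,-.2496,1.136,-.6368])
    for tx,ty in((.50,.28),(.45,.25),(.5,.2),(.55,.2),(.4,.3),(.45,.15)):
      for bd in(0,20,40,60,80,100,120):
        b=np.radians(bd);p=np.array([tx,ty,.2]);q=q0;ok=True;mr=0
        q,e=ik(np.r_[np.arctan2(ty,tx)-.15,0,1.8,0,1.3,np.arctan2(ty,tx)-.15-b-np.pi/2],p,down(b))
        q_=q
        if e>1e-3: print(tx,ty,bd,"down bad",e.round(3),q.round(2));continue
        for k in range(1,31):
            n,e=ik(q,p,down(b)*R.from_rotvec([-np.pi/2*k/30,0,0]))
            if e>2e-3: ok=False;break
            mr=max(mr,(abs(n-q)/sp).max());q=n
        print(tx,ty,bd,ok,k,"rate",round(mr,3),q_.round(2),q.round(2),"margin",np.minimum(q-lo,hi-q).min().round(2))
E
python3 plan.py
```

```text
0.5 0.28 0 False 19 rate 0.047 [ 0.37  0.12  1.7   0.    1.32 -1.2 ] [ 0.66 -0.24  2.32 -1.19  0.57 -0.01] margin 0.05
0.5 0.28 20 False 18 rate 0.024 [ 0.37  0.12  1.7   0.    1.32 -1.55] [ 0.39 -0.41  2.42 -0.14  0.25 -1.41] margin 0.05
0.5 0.28 40 False 16 rate 0.034 [ 0.37  0.12  1.7   0.    1.32 -1.9 ] [ 0.15 -0.38  2.34  0.72  0.59 -2.6 ] margin 0.08
0.5 0.28 60 False 10 rate 0.02 [ 0.37  0.12  1.7   0.    1.32 -2.25] [ 0.16 -0.15  2.04  0.43  0.99 -2.65] margin 0.03
0.5 0.28 80 False 3 rate 0.016 [ 0.37  0.12  1.7   0.    1.32 -2.59] [ 0.32  0.07  1.76  0.1   1.27 -2.68] margin 0.0
0.5 0.28 100 down bad 0.127 [ 0.48  0.13  1.7  -0.11  1.31 -2.68]
0.5 0.28 120 down bad 0.275 [ 0.62  0.11  1.77 -0.28  1.22 -2.68]
0.45 0.25 0 False 19 rate 0.044 [ 0.35 -0.02  1.85 -0.    1.32 -1.22] [ 0.69 -0.43  2.46 -1.12  0.61 -0.08] margin 0.11
0.45 0.25 20 False 18 rate 0.021 [ 0.35 -0.02  1.85 -0.    1.32 -1.57] [ 0.36 -0.66  2.56 -0.02  0.35 -1.54] margin 0.01
0.45 0.25 40 False 16 rate 0.029 [ 0.35 -0.02  1.85 -0.    1.32 -1.92] [ 0.07 -0.59  2.47  0.69  0.71 -2.61] margin 0.07
0.45 0.25 
[... 2403 characters left out ...]
1 -0.22  1.26 -2.68]
0.45 0.15 0 False 17 rate 0.025 [ 0.16 -0.12  1.94 -0.    1.32 -1.42] [ 0.32 -0.74  2.57 -0.47  0.55 -0.94] margin 0.0
0.45 0.15 20 False 15 rate 0.019 [ 0.16 -0.12  1.94 -0.    1.32 -1.76] [-0.02 -0.78  2.54  0.38  0.72 -2.14] margin 0.03
0.45 0.15 40 False 12 rate 0.021 [ 0.16 -0.12  1.94 -0.    1.32 -2.11] [-0.15 -0.56  2.37  0.51  0.99 -2.63] margin 0.05
0.45 0.15 60 False 5 rate 0.016 [ 0.16 -0.12  1.94 -0.    1.32 -2.46] [ 0.03 -0.25  2.06  0.19  1.22 -2.65] margin 0.03
0.45 0.15 80 down bad 0.054 [ 0.22 -0.11  1.93 -0.05  1.32 -2.68]
0.45 0.15 100 down bad 0.191 [ 0.39 -0.11  1.96 -0.2   1.28 -2.68]
0.45 0.15 120 down bad 0.33 [ 0.55 -0.13  2.04 -0.37  1.19 -2.68]
```

```bash
cat > scan.py <<'E'
from plan import *
rng=np.random.default_rng(0)
q0=np.array([.5009,-.0201,1.8356,-.2496,1.136,-.6368]);out=[]
for tx in(.4,.5,.6):
 for ty in(-.1,.1,.25,.4):
  for bd in range(-180,180,30):
    b=np.radians(bd);y=np.array([np.cos(b),np.sin(b),0]);r=down(b)*R.from_rotvec([-np.pi/2,0,0])
    c=np.array([tx,ty,.2]);best=None
    for k in range(6):
        q,e=ik(np.clip(q0+rng.normal(0,1.0,6),lo+.01,hi-.01),c+.014*y,r)
        if e<1e-4:
            m=np.minimum(q-lo,hi-q).min();d=(abs(q-q0)/sp).max()
            if m>.1 and (best is None or d<best[0]): best=(d,m,q)
    if best: out.append((best[0],best[1],tx,ty,bd,best[2].round(2)))
out.sort(key=lambda o:o[0])
for o in out[:25]:print(o[0].round(2),o[1].round(2),*o[2:])
print(len(out))
E
python3 scan.py
```

```text
0.44 0.15 0.5 0.25 -90 [ 0.75  0.94  1.23 -1.09  2.16  0.75]
0.44 0.27 0.4 0.4 -90 [ 0.97  1.08  0.99 -0.97  2.38  0.76]
0.45 0.16 0.6 0.1 -120 [ 0.37  1.14  0.88 -1.08  2.35  0.65]
0.47 0.15 0.5 0.25 -120 [ 0.58  1.13  0.9  -0.85  2.5   0.83]
0.47 0.15 0.5 -0.1 -120 [ 0.15  0.81  1.47 -1.09  2.06  0.83]
0.48 0.33 0.5 0.1 -120 [ 0.42  0.94  1.23 -0.91  2.3   0.86]
0.48 0.16 0.6 -0.1 -150 [-0.02  1.22  0.73 -1.02  2.49  0.66]
0.49 0.28 0.5 -0.1 -150 [-0.02  0.98  1.16 -0.85  2.37  0.89]
0.49 0.29 0.4 0.25 -90 [ 0.85  0.83  1.43 -0.95  2.19  0.89]
0.51 0.2 0.4 0.1 -90 [ 0.67  0.64  1.77 -1.04  2.    0.95]
0.51 0.22 0.4 -0.1 -120 [ 0.17  0.65  1.75 -1.02  2.02  0.96]
0.53 0.39 0.4 0.1 -120 [ 0.48  0.79  1.5  -0.77  2.26  1.02]
0.53 0.38 0.4 -0.1 -150 [-0.03  0.8   1.48 -0.75  2.27  1.03]
0.54 0.2 0.4 0.25 -120 [ 0.65  0.96  1.2  -0.65  2.45  1.05]
0.6 0.2 0.4 0.1 -150 [ 0.26  0.88  1.34 -0.42  2.45  1.24]
0.6 0.2 0.4 -0.1 -180 [-0.25  0.88  1.34 -0.39  2.45  1.26]
0.72 0.16 0.4 0.1 -180 [0.03 0.88 1.34 0.05 2.49 1.61]
0.72 0.16 0.4 -0.1 150 [-0.48  0.88  1.34  0.08  2.49  1.63]
0.81 0.14 0.4 0.25 -180 [0.23 0.95 1.22 0.4  2.51 1.9 ]
0.81 0.28 0.4 0.1 150 [-0.2   0.8   1.48  0.47  2.37  1.92]
0.82 0.29 0.4 -0.1 120 [-0.71  0.79  1.5   0.49  2.36  1.93]
0.83 0.18 0.6 0.1 30 [-0.42  0.27  2.39  2.14  1.29  1.98]
0.84 0.26 0.5 0.4 60 [0.13 0.32 2.31 2.16 1.27 1.99]
0.86 0.49 0.4 0.1 120 [-0.44  0.65  1.75  0.76  2.16  2.05]
0.86 0.16 0.5 0.1 150 [-0.18  0.98  1.16  0.59  2.49  2.06]
61
```

```bash
cat > path.py <<'E'
from plan import *
from scipy.linalg import logm,expm
import sys
from workcell import read_state
def H(q):
    p,r=fk(q,P);M=np.eye(4);M[:3,:3]=r.as_matrix();M[:3,3]=p;return M
def final(c,bd):
    b=np.radians(bd);y=np.array([np.cos(b),np.sin(b),0]);return np.array(c)+.014*y,down(b)*R.from_rotvec([-np.pi/2,0,0])
def run(c,bd,seed,nseg,q0):
    p,r=final(c,bd);qf,e=ik(np.array(seed),p,r);print("qf",qf.round(3),e)
    q=q0
    A=H(q0)
    for k in range(1,nseg+1):
        qt=q0+(qf-q0)*k/nseg;B=H(qt);d=expm(np.real(logm(np.linalg.inv(A)@B))/5)
        s=np.round(d[:3,3],4);w=np.round(R.from_matrix(d[:3,:3]).as_rotvec(),3)
        step=np.eye(4);step[:3,:3]=R.from_rotvec(w).as_matrix();step[:3,3]=s
        zs=[];mr=0
        for i in range(5):
            A=A@step;n,e=ik(q,A[:3,3],R.from_matrix(A[:3,:3]));mr=max(mr,(abs(n-q)*12/sp).max());q=n
            lowp=min((A@[x,-.014+y_,z,1])[2] for x in(-.018,.018) for y_ in(-.018,.018) for z in(-.036,.036))
            wr=(A@[0,-.3339,0,1])[:3];zs.append(lowp)
        print([s.tolist(),w.tolist()],"shift",np.linalg.norm(s).round(3),"deg",np.degrees(np.linalg.norm(w)).round(1),"rate",mr.round(2),"e",e.round(5),"tcp",A[:3,3].round(3),"minpost",min(zs).round(3),"wrist",wr.round(2))
    print(q.round(3))
E
python3 - <<'E'
from path import *
q=read_state()['joint_pos'];print(q.round(3))
run([.4,-.1,.205],-150,[-.03,.8,1.48,-.75,2.27,1.03],5,q)
run([.4,.1,.205],-120,[.48,.79,1.5,-.77,2.26,1.02],5,q)
E
```

```text
[ 0.501 -0.02   1.836 -0.25   1.136 -0.637]
qf [-0.028  0.791  1.487 -0.758  2.276  1.021] 1.221444603154776e-14
[[-0.0193, 0.0131, -0.0064], [0.015, 0.074, 0.07]] shift 0.024 deg 5.9 rate 0.28 e 0.0 tcp [0.494 0.169 0.176] minpost 0.158 wrist [0.48 0.29 0.49]
[[-0.0135, 0.0126, -0.0106], [-0.003, 0.075, 0.072]] shift 0.021 deg 6.0 rate 0.27 e 0.0 tcp [0.468 0.069 0.158] minpost 0.132 wrist [0.55 0.25 0.43]
[[-0.0068, 0.0113, -0.0119], [-0.023, 0.075, 0.068]] shift 0.018 deg 5.9 rate 0.27 e 0.0 tcp [ 0.435 -0.013  0.163] minpost 0.126 wrist [0.61 0.19 0.36]
[[-0.0011, 0.0092, -0.0102], [-0.042, 0.073, 0.059]] shift 0.014 deg 5.9 rate 0.26 e 0.0 tcp [ 0.406 -0.071  0.182] minpost 0.128 wrist [0.65 0.13 0.29]
[[0.0025, 0.0062, -0.0065], [-0.057, 0.07, 0.042]] shift 0.009 deg 5.7 rate 0.26 e 0.0 tcp [ 0.388 -0.107  0.205] minpost 0.146 wrist [0.68 0.06 0.2 ]
[-0.028  0.792  1.486 -0.757  2.277  1.021]
qf [ 0.476  0.783  1.501 -0.777  2.261  1.012] 8.84532963669712e-16
[[-0.0129, 0.0101, 0.002], [0.012, 0.054, 0.065]] shift 0.017 deg 4.9 rate 0.28 e 0.0 tcp [0.475 0.217 0.175] minpost 0.158 wrist [0.45 0.34 0.49]
[[-0.0104, 0.0085, -0.0023], [-0.01, 0.057, 0.065]] shift 0.014 deg 5.0 rate 0.27 e 0.0 tcp [0.446 0.159 0.158] minpost 0.132 wrist [0.49 0.35 0.43]
[[-0.007, 0.0062, -0.0045], [-0.033, 0.06, 0.056]] shift 0.01 deg 5.1 rate 0.27 e 0.0 tcp [0.42  0.114 0.163] minpost 0.128 wrist [0.52 0.36 0.36]
[[-0.0041, 0.0034, -0.0049], [-0.051, 0.063, 0.042]] shift 0.007 deg 5.2 rate 0.26 e 0.0 tcp [0.403 0.089 0.182] minpost 0.13 wrist [0.55 0.37 0.28]
[[-0.0025, 0.0003, -0.0045], [-0.06, 0.066, 0.022]] shift 0.005 deg 5.3 rate 0.25 e 0.0 tcp [0.393 0.088 0.205] minpost 0.147 wrist [0.56 0.38 0.21]
[ 0.475  0.782  1.501 -0.776  2.261  1.011]
```

```bash

python3 -m pendant '[[[-0.0193,0.0131,-0.0064],[0.015,0.074,0.07]],[[-0.0193,0.0131,-0.0064],[0.015,0.074,0.07]],[[-0.0193,0.0131,-0.0064],[0.015,0.074,0.07]],[[-0.0193,0.0131,-0.0064],[0.015,0.074,0.07]],[[-0.0193,0.0131,-0.0064],[0.015,0.074,0.07]]]'
python3 -m pendant '[[[-0.0135,0.0126,-0.0106],[-0.003,0.075,0.072]],[[-0.0135,0.0126,-0.0106],[-0.003,0.075,0.072]],[[-0.0135,0.0126,-0.0106],[-0.003,0.075,0.072]],[[-0.0135,0.0126,-0.0106],[-0.003,0.075,0.072]],[[-0.0135,0.0126,-0.0106],[-0.003,0.075,0.072]]]'
python3 st.py
python3 -m pendant '[[[-0.0068,0.0113,-0.0119],[-0.023,0.075,0.068]],[[-0.0068,0.0113,-0.0119],[-0.023,0.075,0.068]],[[-0.0068,0.0113,-0.0119],[-0.023,0.075,0.068]],[[-0.0068,0.0113,-0.0119],[-0.023,0.075,0.068]],[[-0.0068,0.0113,-0.0119],[-0.023,0.075,0.068]]]'
python3 st.py
python3 - <<'E'
from h import *
cv2.imwrite("pics/b1.png",capture("scene")[:,:,::-1])
E
```

```text
time_s: 10.37
tool_pos: [0.4967, 0.1679, 0.1764]
eef_rot: [-1.847, 0.236, 0.758]
wrist_force: [-0.0, -1.0, -1.9]
opening: 0.0353
time_s: 10.78
tool_pos: [0.4699, 0.0677, 0.1584]
eef_rot: [-2.036, 0.44, 0.249]
wrist_force: [-0.2, -0.1, -1.8]
opening: 0.0353
[0.2838, 0.3101, 1.6879, -0.4501, 1.5962, 0.0222] [0.4699 0.0677 0.1584] [-2.036  0.44   0.249]
time_s: 11.2
tool_pos: [0.4372, -0.0135, 0.163]
eef_rot: [-2.41, 0.483, -0.315]
wrist_force: [0.3, 0.3, -2.3]
opening: 0.0351
[0.1789, 0.4724, 1.6175, -0.5526, 1.8238, 0.3559] [ 0.4372 -0.0135  0.163 ] [-2.41   0.483 -0.315]
```

View pics/b1.png

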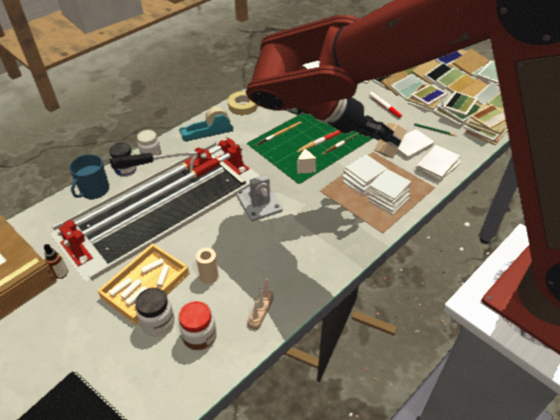

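The arm is following the plan. The gripper is over the tiles around (370,130), and the bystanders haven't moved. I'll continue.

```bash

python3 -m pendant '[[[-0.0011,0.0092,-0.0102],[-0.042,0.073,0.059]],[[-0.0011,0.0092,-0.0102],[-0.042,0.073,0.059]],[[-0.0011,0.0092,-0.0102],[-0.042,0.073,0.059]],[[-0.0011,0.0092,-0.0102],[-0.042,0.073,0.059]],[[-0.0011,0.0092,-0.0102],[-0.042,0.073,0.059]]]'
python3 - <<'E'
from path import *
q=read_state()['joint_pos'];print(q.round(3))
run([.4,-.1,.205],-150,[-.03,.8,1.48,-.75,2.27,1.03],1,q)
E
```

```text
time_s: 11.67
tool_pos: [0.4078, -0.0716, 0.1822]
eef_rot: [-2.812, 0.314, -0.789]
wrist_force: [0.8, 0.1, -2.1]
opening: 0.0352
[ 0.074  0.636  1.545 -0.655  2.055  0.688]
qf [-0.028  0.791  1.487 -0.758  2.276  1.021] 1.221444603154776e-14
[[0.0022, 0.0065, -0.0065], [-0.057, 0.07, 0.04]] shift 0.009 deg 5.7 rate 0.26 e 0.0 tcp [ 0.388 -0.107  0.205] minpost 0.146 wrist [0.68 0.06 0.21]
[-0.027  0.79   1.488 -0.759  2.275  1.019]
```

```bash

python3 -m pendant '[[[0.0022,0.0065,-0.0065],[-0.057,0.07,0.04]],[[0.0022,0.0065,-0.0065],[-0.057,0.07,0.04]],[[0.0022,0.0065,-0.0065],[-0.057,0.07,0.04]],[[0.0022,0.0065,-0.0065],[-0.057,0.07,0.04]],[[0.0022,0.0065,-0.0065],[-0.057,0.07,0.04]]]'
python3 -m pendant '[[[0,0,0],[0,0,0]],[[0,0,0],[0,0,0]],[[0,0,0],[0,0,0]]]'
cat > fin.py <<'E'
from path import *
from h import *
s=read_state();T=R.from_euler('xyz',s['eef_rot']).as_matrix()
print(s['joint_pos'].round(3),"speed",abs(s['qvel']).max())
print("-z(socket) dir",-T[:,2].round(4),"y",T[:,1].round(3),"post centre",(s['tool_pos']-.014*T[:,1]).round(4))
p,r=final([.4,-.1,.205],-150);print("remaining rot tool",(R.from_matrix(T).inv()*r).as_rotvec().round(4),"shift",(T.T@(p-s['tool_pos'])).round(4),s['wrist_force'])
E
python3 fin.py
python3 - <<'E'
from h import *
b=capture("scene");cv2.imwrite("pics/b2.png",cv2.resize(b[60:210,300:500],None,fx=4,fy=4,interpolation=2)[:,:,::-1])
cv2.imwrite("pics/b2f.png",b[:,:,::-1]);cv2.imwrite("pics/b2t.png",capture("top")[:,:,::-1])
E
```

```text
time_s: 12.08
tool_pos: [0.388, -0.1073, 0.205]
eef_rot: [3.141, 0.001, -1.045]
wrist_force: [-0.8, 0.5, -2.4]
opening: 0.0352
time_s: 12.33
tool_pos: [0.3882, -0.1069, 0.2053]
eef_rot: [-3.138, 0.004, -1.042]
wrist_force: [-0.8, 0.3, -1.6]
opening: 0.0354
[-0.025  0.788  1.489 -0.76   2.272  1.015] speed 0.016145454412441012
-z(socket) dir [-0.0011 -0.005   1.    ] y [-0.863 -0.505 -0.004] post centre [ 0.4002 -0.0999  0.2053]
remaining rot tool [-0.0035  0.0038  0.0054] shift [-0.0001  0.0003  0.0003] [-0.83186667  0.26270485 -1.56975943]
```

View pics/b2.png

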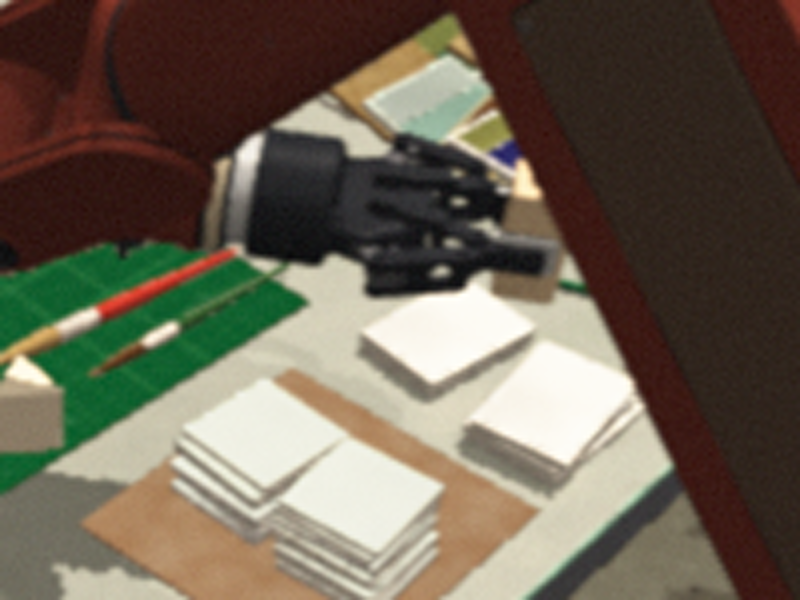

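View pics/b2t.png

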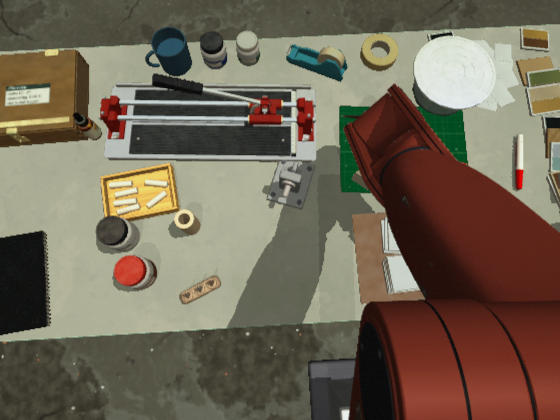

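```bash
python3 - <<'E'
from path import *
from h import *
b=cv2.imread("pics/b2f.png");s=read_state();T=R.from_euler('xyz',s['eef_rot']).as_matrix();C=s['tool_pos']-.014*T[:,1]
f=14;im=cv2.resize(b[95:140,410:450],None,fx=f,fy=f,interpolation=0)
Q=lambda X:((proj("scene",X)-[410,95]+.5)*f).astype(int)
for z in(-.036,.036):
    cv2.polylines(im,[np.array([Q(C+T@[a*.018,c*.018,z]) for a,c in((1,1),(1,-1),(-1,-1),(-1,1))])],True,(255,0,255),1)
for a,c in((1,1),(1,-1),(-1,-1),(-1,1)): cv2.line(im,tuple(map(int,Q(C+T@[a*.018,c*.018,-.036]))),tuple(map(int,Q(C+T@[a*.018,c*.018,.036]))),(255,255,0),1)
cv2.imwrite("pics/b3.png",im[:600])
E
```

```text
(no output)
```

View pics/b3.png

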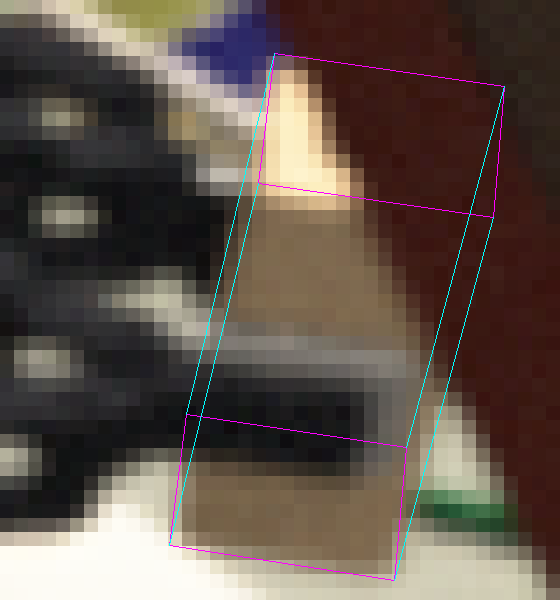

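The visible edges of the post match the upright prediction to within about a pixel. The socket mouth itself is hidden behind the arm. I'll let it settle, then hand in.

```bash

python3 -m pendant '[[[0,0,0],[0,0,0]],[[0,0,0],[0,0,0]],[[0,0,0],[0,0,0]],[[0,0,0],[0,0,0]],[[0,0,0],[0,0,0]]]'
python3 fin.py; python3 -c "
from workcell import *
print(job_done())"
```

```text
time_s: 12.85
tool_pos: [0.3878, -0.107, 0.2056]
eef_rot: [-3.141, 0.001, -1.041]
wrist_force: [1.2, 0.0, -2.2]
opening: 0.0353
[-0.025  0.788  1.49  -0.761  2.273  1.018] speed 0.0022279586351024996
-z(socket) dir [-3.0e-04 -1.2e-03  1.0e+00] y [-0.863 -0.505 -0.001] post centre [ 0.3999 -0.0999  0.2056]
remaining rot tool [-0.0008  0.0009  0.0059] shift [ 0.0001 -0.0001  0.0006] [ 1.1842217   0.04070872 -2.17831267]
the job is handed in; nothing more can be done
None
```

I found the socket end on the first try and handed the job in at about 13 s, still holding the post upright with the socket up.

- **Feeling out the end:** I gripped the post at its middle, lifted it, turned it 90° and pushed one end onto the pin. It slid past the point where a closed end would stop with no force. It then stopped hard, with the push building to about 22 N. After that I drew it fully off.
- **Final hold:** the post's centre is about 20.6 cm above the bench, the socket axis is within about 0.1° of vertical by the measured tool pose, the grip is steady at 35.3 mm and the arm is almost still.
- **Picture checks:** the visible post edges match the upright pose to about a pixel. The props and cones I could see stood where they started. The arm hid the three-sided prop in the last top view, but a scene view taken moments before showed it in place.
- **What I couldn't confirm or that disagreed:**
  - The arm hides the socket mouth, so "socket up" rests on the feel test.
  - My camera estimate put the stop 2–3 mm short of the nominal seated depth. That is about the error in locating the pin tip, so I took the hard stop as the collar.

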